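# Swap the salt at the back of the breakfast stand

### The arm

A 7-joint arm with a two-finger parallel gripper is mounted at the origin on a cart in front of the work surface, level with it; the furniture and walls round the work are solid. World frame = base frame: x ahead of the robot, y to its left, z up, the work surface at z = 0. Lengths are in m, angles in degrees, forces in N, time in s.
With the tool pointing down it reaches from about 0.425 to 0.875 m from the base axis. Payload 4.7 kg.
Tool frame: the origin (TCP) lies midway between the tips of the shut fingers; the grasp point (between the pads) lies 19 mm behind it (robot.grasp_offset is the distance from the TCP to the grasp point, in m); z points along the fingers, y is the line along which they close (so a half turn about z gives the same grasp; the last joint's range is limited). The gripper opens to 87 mm and grips with 3 to 60 N. Pads are 19 mm wide; open, the fingers measure 117 mm over their backs; the gripper's body (75 mm by 190 mm) begins 51 mm behind the grasp point.
Start: joints at [-76.255, 18.392, -4.016, 83.108, 1.295, 78.541, -3.26], TCP at [0.146, 0.634, 0.223] pointing down, gripper open.
Joint ranges: [-163.93, 163.93], [-17.29, 119.83], [-79.2, 71.16], [3.27, 140.29], [-89.18, 269.18], [5.43, 117.66], [-154.24, 154.24]. Speed limits (degrees/s): [147.25, 147.25, 180, 180, 180, 180, 180].

### API

Orientations are given as [roll, pitch, yaw] about the fixed x, y, z axes, in that order (R = Rz(yaw) Ry(pitch) Rx(roll)).
In Python, from station import status, eyes, robot gives the robot as it stands.
- The arm moves only by the tool step_arm, never from a script. Its arguments are lists of equal length, an entry for each row: "hand": the finger opening in cm, from 0 to 8.7; "travel": the shift along the tool's x, y, z in cm, a list of three; "delta_rot": the turn, a rotation vector about the tool's x, y, z in degrees, a list of three. In form: {"hand": [hand, ...], "travel": [[x, y, z], ...], "delta_rot": [[rx, ry, rz], ...]}. A call has 1 to 8 rows; each row shifts and turns the commanded pose from where the row before left it, along the tool's axes as they then stand; what a row does not reach is not made up. A row lasts 1/10 s, in which the tool goes at most 50 mm and 8.59 degrees, less where a joint would pass 70% of its speed; a pose out of reach is approached as far as the arm can. A call with a gripper value outside its range is refused whole. The fingers move at their own pace and stop on an object; "squeeze" is the grip in N (left out, the last holds). Time passes only in rows, so rows that do not move let the fingers close. It gives the time, the measured TCP pose, the force, the opening and the grip force at its end, in the units of the state.
- status.state(): the state, without advancing time (a new reading comes with each control period).
- eyes.read_camera(name): name is "scene" or "top" or "wrist"; returns the picture (400x640x3 uint8, red, green, blue); there is no depth.
- eyes.camera_params(name): a dict with "fx", "fy", "cx", "cy" (pixels), "rvec" (rotation vector, rad) and "tvec" (3), from world to camera coordinates, as OpenCV has them; the wrist camera has in their place "mount" (4x4, takes a point from camera to tool coordinates, whose origin is the TCP and whose axes are the flange's). Camera axes: x right, y down, z forward; pixel columns grow to the right and rows downward; lengths in m; the calibration is good to about 2 mm. A picture is of the moment at which its call begins: read the wrist's pose just before it. camera_params takes no time and is no camera call.
- robot.finish_job(): hands the job in; it is judged then, once.
Trained networks look in the newest picture that a camera, given by its name, has taken for a name from the list of things; names that differ only in an ending like _2 or _b are one class to them, and where a whole thing is asked for, a point or a joint stands for the part that bears it (a point fixed in the world has none). Each returns a list of dicts, best first, with "conf" (0 to 1); they miss things now and then, are a little off and sometimes report something else, mostly with a low value. They report only what shows in the picture. A call takes as long as a camera call. They do not tell look-alikes from the thing itself.
- eyes.boxes_of(camera, target): "point" ([x, y, z] in m, in the coordinates of the camera as it stood for that picture, good to about 4 mm: the middle of the surface that is visible of it).
- eyes.regions_of(camera, target): "mask" (400x640 bool, what is visible of it).
- eyes.tip_of(camera, target): "point" ([x, y, z] in m, in the coordinates of the camera as it stood for that picture, good to about 4 mm: a listed point, or the origin of a listed thing).
The state is a dict: "time_s": time; "joint_pos": joint angles; "joint_vel": joint speeds; "joint_efforts": joint torques, N m; "ee_pos": TCP position; "ee_rot": TCP orientation; "wrist_force": force on the tool from outside, world axes, zero at the start; "torque": the same for the moment, N m; "finger_gap": finger opening in m; "gripper_force": force on a finger pad.
Only numpy, scipy, OpenCV 4.12 (cv2) and the standard library are available. Lean on these libraries where they do the work, as an engineer would, in place of code of your own. Each camera call takes 0.05 s, during which the arm holds its last target. There are 200 camera calls.

### The job

The salt shaker stands at the back of the wooden breakfast stand, behind the thermos flask and the juice bottle: first clear both of these to stand on the blue mat, leaving the salt where it is. Then fetch the salt shaker and set it in the middle of the cork coaster, and stand the black-capped spice jar in the back collar where the salt was, while both tall ones are still on the mat. Last, put the flask and the bottle each back into the very collar it came from; keep everything upright, and do not shift the mug or the jar of green olives.

Things in the scene. Friction and masses are not known exactly. Their poses are not given: they have to be found in the camera images.
- stand: fixed wooden breakfast stand: board 165 x 215 x 10 mm (x, y, z) carrying three round upright collars (open rings) with walls 4 mm thick and 16 mm high, so the seat floor is 10 mm and the collar rims 26 mm above the worktop. Origin: centre of the board's underside, z up. Two front collars of 82 mm inner diameter are centred at x -28 mm, y +58 and y -58 mm of its frame; the back collar, 62 mm inner diameter, at x +28 mm, y 0
- mat: fixed blue rectangular mat, 220 x 140 x 3 mm (x, y, z), the side area for the two tall things; origin: centre of its underside, z up. It lies to the left or right of the stand
- coaster: fixed round cork coaster, diameter 76 mm, 6 mm thick; origin: centre of its underside, z up. It lies on the other side of the stand from the mat
- thermos: pale grey steel thermos flask, about 0.46 kg, 250 mm high, body diameter 67 mm, round grey cap 58 to 61 mm in diameter from 190 mm to 245 mm height, to be gripped there; stands in one of the front collars at the start. Origin: centre of its underside, z up its axis
- juice: clear orange-juice bottle with a green screw cap, about 0.2 kg, 209 mm high, body diameter 65 mm up to 135 mm height, tapering to 42 mm at 181 mm; the cap, 40 mm in diameter, from 195 mm to 209 mm, is the place to grip; stands in the other front collar at the start. Origin: centre of its underside, z up its axis
- salt: glass salt shaker with grey domed top, about 0.1 kg, 90 mm high, body diameter 44 mm up to 74 mm height, head 34 mm above; stands in the stand's back collar at the start. Origin: centre of its underside, z up its axis
- spice: dark spice jar with a black cap, about 0.11 kg, 105 mm high, diameter 41 mm; stands on the worktop on the far side of the coaster. Origin: centre of its underside, z up its axis
- mug: bystander: cream tea mug with green leaves, 92 x 127 x 95 mm, behind the stand; origin: centre of its underside, z up
- olives: bystander: jar of green olives with dark lid, diameter 70 mm, 86 mm high, behind the stand; origin: centre of its underside, z up
Things that resemble listed ones, but are neither listed nor needed, are in the scene too. What is shaped like the spice but pink or yellow is not meant.

How it is judged (in metres and radians):
On the way, in this order (a step that is already met when the one before it is completed fails the run):
1. the thermos and the juice bottle both stand released on the blue mat, the salt still in its collar (x of thermos in the frame of mat between -0.11 and 0.11 m and y of thermos in the frame of mat between -0.07 and 0.07 m and z of each of thermos, juice in the frame of mat below 0.008 m and angle between each of thermos, juice's own z axis and vertical below 0.12 rad and contact force between each of thermos, juice and the fingers below 0.05 N and x of juice in the frame of mat between -0.11 and 0.11 m and y of juice in the frame of mat between -0.07 and 0.07 m and distance of salt from where it was at the start of the episode below 0.02 m), for 0.2 s.
2. the salt shaker stands released in the middle of the cork coaster, thermos and juice bottle still on the mat (horizontal distance between salt and coaster below 0.015 m and z of salt in the frame of coaster below 0.01 m and angle between each of salt, thermos, juice's own z axis and vertical below 0.12 rad and contact force between each of salt, thermos, juice and the fingers below 0.05 N and linear speed of salt below 0.02 m/s and x of thermos in the frame of mat between -0.11 and 0.11 m and y of thermos in the frame of mat between -0.07 and 0.07 m and z of each of thermos, juice in the frame of mat below 0.008 m and x of juice in the frame of mat between -0.11 and 0.11 m and y of juice in the frame of mat between -0.07 and 0.07 m), for 0.2 s.
3. the spice jar stands released in the back collar, thermos and juice bottle still on the mat (x of spice in the frame of stand between 0.015 and 0.041 m and y of spice in the frame of stand between -0.013 and 0.013 m and z of spice in the frame of stand below 0.014 m and angle between each of spice, thermos, juice's own z axis and vertical below 0.12 rad and contact force between each of spice, thermos, juice and the fingers below 0.05 N and linear speed of spice below 0.02 m/s and x of thermos in the frame of mat between -0.11 and 0.11 m and y of thermos in the frame of mat between -0.07 and 0.07 m and z of each of thermos, juice in the frame of mat below 0.008 m and x of juice in the frame of mat between -0.11 and 0.11 m and y of juice in the frame of mat between -0.07 and 0.07 m), for 0.2 s.
At the end, for the whole second after the job is handed in: Thermos and juice bottle seated in the collars where they started, within 20 mm of their start; salt on the coaster within 15 mm of its centre; spice jar seated in the back collar, within 13 mm of its centre in x and y; all upright within 0.12 rad, released, at rest (distance of each of thermos, juice from where it was at the start of the episode below 0.02 m and z of each of thermos, juice, spice in the frame of stand below 0.014 m and angle between each of thermos, juice, salt, spice's own z axis and vertical below 0.12 rad and contact force between each of thermos, juice, salt, spice and the fingers below 0.05 N and linear speed of each of thermos, juice, salt, spice below 0.02 m/s and horizontal distance between salt and coaster below 0.015 m and z of salt in the frame of coaster below 0.01 m and x of spice in the frame of stand between 0.015 and 0.041 m and y of spice in the frame of stand between -0.013 and 0.013 m); the robot touches nothing.
It fails at once if the thermos, juice bottle, salt shaker or spice jar was knocked over (angle between any of thermos, juice, salt, spice's own z axis and vertical above 0.5 rad).
It fails at once if the mug or the olive jar was shifted by more than 30 mm (distance of any of mug, olives from where it was at the start of the episode above 0.03 m).
It also fails if it takes over 120 s, if anything falls off the work surface, if the arm or the gripper's body presses on something with over 40 N, if the wrist force passes 120 N, or if a joint passes its speed limit or range.

## Working session

There is one attempt and no reset: what is moved stays moved. The work goes in short steps, Python scripts to look and compute and a tool call to move; the robot and the scene stay as the last step left them, time stands still between calls to the robot, and variables do not carry over. Pictures are saved under pics/ and viewed, at most 14 in all, crops included, and the job is handed in when it is done.

Besides the shell and the picture viewer there is one more tool, called after "Call:" as name(argument=value, ...) on one line, values as JSON. step_arm: Moves the arm, as the interface text tells. Its arguments: {"type":"object","properties":{"hand":{"type":"array"},"travel":{"type":"array"},"delta_rot":{"type":"array"},"squeeze":{"type":"number"}},"required":["hand","travel","delta_rot"]}

```bash
mkdir -p pics; cat > h.py <<'E'
import numpy as np,cv2
from station import status,eyes,robot
from scipy.spatial.transform import Rotation as R
def w(cam,p):
    c=eyes.camera_params(cam); M=cv2.Rodrigues(np.array(c['rvec'],float))[0]
    return M.T@(np.array(p)-np.array(c['tvec']).ravel())
def ray(cam,u,v,z):
    c=eyes.camera_params(cam); M=cv2.Rodrigues(np.array(c['rvec'],float))[0]
    o=-M.T@np.array(c['tvec']).ravel(); d=M.T@np.array([(u-c['cx'])/c['fx'],(v-c['cy'])/c['fy'],1])
    return o+d*(z-o[2])/d[2]
E
python3 - <<'E'
from h import *
for c in('top','scene'):
    im=eyes.read_camera(c); cv2.imwrite(f'pics/{c}0.png',im[...,::-1])
    for t in('stand','mat','coaster','thermos','juice','salt','spice','mug','olives'):
        print(c,t,[(w(c,d['point']).round(3).tolist(),round(d['conf'],2)) for d in eyes.tip_of(c,t)[:4]])
s=status.state();print(s['time_s'],s['ee_pos'],s['ee_rot'],s['finger_gap'],robot.grasp_offset)
E
```

```text
top stand [([0.601, -0.024, -0.003], 0.62)]
top mat [([0.522, -0.269, 0.001], 0.62), ([0.581, 0.033, 0.007], 0.29)]
top coaster [([0.501, 0.245, 0.0], 0.96)]
top thermos [([0.569, -0.083, 0.012], 0.84), ([0.631, -0.028, 0.007], 0.31)]
top juice [([0.519, -0.272, 0.002], 0.46)]
top salt [([0.629, -0.028, 0.011], 0.81), ([0.5, 0.248, -0.003], 0.4)]
top spice [([0.637, 0.345, -0.0], 0.86), ([0.545, 0.34, -0.002], 0.67), ([0.595, 0.264, -0.003], 0.63)]
top mug [([0.779, 0.172, -0.0], 0.59)]
top olives [([0.756, -0.157, -0.0], 0.62)]
scene stand [([0.603, -0.027, 0.0], 0.84)]
scene mat [([0.521, -0.267, -0.004], 0.83)]
scene coaster [([0.502, 0.242, 0.003], 0.61)]
scene thermos [([0.57, -0.08, 0.006], 0.96)]
scene juice [([0.587, 0.038, 0.013], 0.6)]
scene salt []
scene spice [([0.591, 0.26, 0.002], 0.94), ([0.547, 0.34, 0.0], 0.91), ([0.634, 0.34, 0.004], 0.6)]
scene mug [([0.783, 0.177, -0.003], 0.75)]
scene olives [([0.756, -0.153, 0.001], 0.77)]
1.0 [0.14557089 0.63352659 0.22262063] [1.79992059e+02 3.60836354e-03 1.67062011e+02] 0.08732189677446407 0.0187
```

View pics/top0.png

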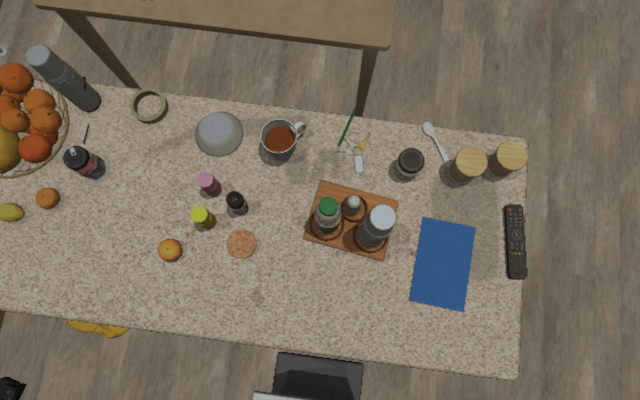

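View pics/scene0.png

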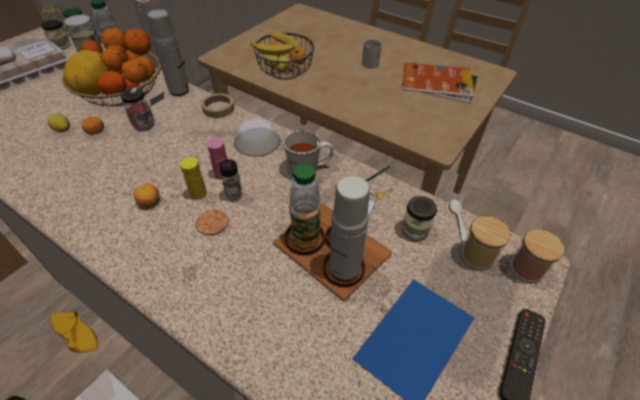

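The top view shows the juice cap at (328,208), the thermos cap at (382,220), salt at (354,202), the coaster at (241,244), the black-capped spice jar at (236,203) and the mat at (443,264). The scene view agrees: the yellow and pink jars are left of the black-capped one.

```bash
python3 - <<'E'
from h import *
im=cv2.imread('pics/top0.png'); hsv=cv2.cvtColor(im,cv2.COLOR_BGR2HSV)
for n,u,v,z in(('juice',328,208,.219),('thermos',382,220,.26),('salt',354,202,.1),('spice',236,203-3,.105)):print(n,ray('top',u,v,z).round(3))
m=cv2.inRange(hsv,(100,150,60),(125,255,255)); m[:, :400]=0;m[:,490:]=0
ys,xs=np.nonzero(m); P=np.array([ray('top',u,v,.003)[:2] for u,v in zip(xs,ys)],np.float32); print('mat',cv2.minAreaRect(P))
for c in('top','scene'):
    eyes.read_camera(c)
    for t,z in(('coaster',.006),('stand',.01)):
        for d in eyes.regions_of(c,t)[:1]:
            ys,xs=np.nonzero(d['mask']);P=np.array([ray(c,u,v,z)[:2] for u,v in zip(xs,ys)],np.float32)
            print(c,t,d['conf'],len(P),cv2.minAreaRect(P))
    for t in('thermos','juice','salt','spice','stand','coaster'):
        print(c,t,[w(c,d['point']).round(3).tolist() for d in eyes.tip_of(c,t)[:3] if d['conf']>.4])
E
```

```text
juice [0.578 0.033 0.219]
thermos [ 0.559 -0.08   0.26 ]
salt [ 0.626 -0.026  0.1  ]
spice [0.592 0.257 0.105]Traceback (most recent call last):
  File "<stdin>", line 5, in <module>
  File "h.py", line 8, in ray
    c=eyes.camera_params(cam); M=cv2.Rodrigues(np.array(c['rvec'],float))[0]
ValueError: time passes only in moves, steps and waits
```

Call:
step_arm(hand=[8.7, 8.7, 8.7, 8.7, 8.7, 8.7, 8.7, 8.7], travel=[[0, 0, -2], [0, 0, -4], [0, 0, -4], [0, 0, -4], [0, 0, -2], [0, 0, 0], [0, 0, 0], [0, 0, 0]], delta_rot=[[0, 0, 0], [0, 0, 0], [0, 0, 0], [0, 0, 0], [0, 0, 0], [0, 0, 0], [0, 0, -6.5], [0, 0, -6.5]])

```text
time_s: 1.8
ee_pos: [0.1455, 0.6333, 0.3814]
ee_rot: [-179.9, -0.0, -179.7]
wrist_force: [-0.6, 0.6, 0.1]
finger_gap: 0.0869
gripper_force: 0.0
```

```bash
sed -i 's/^def w/from functools import lru_cache\n@lru_cache\ndef cp(c): return eyes.camera_params(c)\ndef w/; s/c=eyes.camera_params(cam)/c=cp(cam)/' h.py; python3 - <<'E'
from h import *
im=cv2.imread('pics/top0.png'); hsv=cv2.cvtColor(im,cv2.COLOR_BGR2HSV)
m=cv2.inRange(hsv,(100,150,60),(125,255,255)); m[:, :400]=0;m[:,490:]=0
ys,xs=np.nonzero(m); P=np.array([ray('top',u,v,.003)[:2] for u,v in zip(xs,ys)],np.float32); print('mat',cv2.minAreaRect(P))
for c in('top','scene'):
    eyes.read_camera(c)
    for t,z in(('coaster',.006),('stand',.01)):
        for d in eyes.regions_of(c,t)[:1]:
            ys,xs=np.nonzero(d['mask']);P=np.array([ray(c,u,v,z)[:2] for u,v in zip(xs,ys)],np.float32)
            print(c,t,d['conf'],len(P),cv2.minAreaRect(P))
    for t in('thermos','juice','salt','spice','stand','coaster'):
        print(c,t,[w(c,d['point']).round(3).tolist() for d in eyes.tip_of(c,t)[:3] if d['conf']>.4])
E
```

```text
mat ((0.5190876722335815, -0.27188652753829956), (0.13566182553768158, 0.21558184921741486), 85.7690658569336)
top coaster 0.71 712 ((0.49942442774772644, 0.24216966331005096), (0.07237210124731064, 0.07506069540977478), 53.69293212890625)
top stand 0.62 2885 ((0.598871648311615, -0.025921687483787537), (0.21703995764255524, 0.16721497476100922), 82.30924987792969)
top thermos [[0.564, -0.082, 0.008]]
top juice [[0.579, 0.032, 0.007]]
top salt [[0.631, -0.027, 0.008]]
top spice [[0.595, 0.264, -0.005], [0.544, 0.342, -0.004], [0.636, 0.345, 0.001]]
top stand [[0.6, -0.026, -0.002], [0.758, -0.157, 0.001]]
top coaster [[0.5, 0.248, -0.001]]
scene coaster 0.63 647 ((0.4991786777973175, 0.2474360466003418), (0.07293811440467834, 0.07440648972988129), 35.466251373291016)
scene stand 0.79 3051 ((0.5985217094421387, -0.024215877056121826), (0.21727171540260315, 0.16738082468509674), 82.22151947021484)
scene thermos [[0.57, -0.081, 0.005]]
scene juice [[0.587, 0.036, 0.011]]
scene salt []
scene spice [[0.592, 0.262, -0.001], [0.632, 0.345, 0.0], [0.548, 0.344, -0.001]]
scene stand [[0.602, -0.025, -0.001]]
scene coaster [[0.504, 0.245, 0.003], [0.52, -0.268, -0.001]]
```

Call:
step_arm(hand=[8.7, 8.7, 8.7, 8.7, 8.7, 8.7, 8.7, 8.7], travel=[[-3, 0, 0], [-4, -2, 0], [-4, -2, 0], [-4, -3, 0], [-3, -4, 0], [-3, -4, 0], [-3, -4, 0], [-3, -4, 0]], delta_rot=[[0, 0, 0], [0, 0, 0], [0, 0, 0], [0, 0, 0], [0, 0, 0], [0, 0, 0], [0, 0, 0], [0, 0, 0]])

```text
time_s: 3.5
ee_pos: [0.4168, 0.402, 0.3829]
ee_rot: [180.0, 0.0, -179.9]
wrist_force: [0.8, 0.6, -0.5]
finger_gap: 0.0874
gripper_force: 0.0
```

Call:
step_arm(hand=[8.7, 8.7, 8.7, 8.7, 8.7, 8.7, 8.7, 8.7], travel=[[-2.5, -4, 0], [-2.5, -4.2, 0], [-2, -4.4, 0], [-2, -4.4, 0], [-2, -4.4, 0], [-2, -4.4, 0], [-1, -4.4, 0], [-0.8, -4.4, 0]], delta_rot=[[0, 0, 0], [0, 0, 0], [0, 0, 0], [0, 0, 0], [0, 0, 0], [0, 0, 0], [0, 0, 0], [0, 0, 0]])

```text
time_s: 4.3
ee_pos: [0.5646, 0.056, 0.3826]
ee_rot: [180.0, 0.0, -180.0]
wrist_force: [1.0, 0.3, -0.4]
finger_gap: 0.0868
gripper_force: 0.0
```

Call:
step_arm(hand=[8.7, 8.7, 8.7, 8.7, 8.7, 8.7, 8.7, 8.7], travel=[[0, -4.4, 0], [0, -4.4, 0], [0, -3, 0], [0, -1.8, 0], [0, 0, 0], [0, 0, 0], [0, 0, 0], [0, 0, 0]], delta_rot=[[0, 0, 0], [0, 0, 0], [0, 0, 0], [0, 0, 0], [0, 0, 0], [0, 0, 0], [0, 0, 0], [0, 0, 0]])

```text
time_s: 5.1
ee_pos: [0.5646, -0.0761, 0.3824]
ee_rot: [180.0, -0.0, -179.8]
wrist_force: [-0.3, -0.4, 0.1]
finger_gap: 0.0869
gripper_force: 0.0
```

```bash
python3 - <<'E'
from h import *
s=status.state();im=eyes.read_camera('wrist');cv2.imwrite('pics/w1.png',im[...,::-1])
c=cp('wrist');T=np.eye(4);T[:3,:3]=R.from_euler('xyz',s['ee_rot'],degrees=True).as_matrix();T[:3,3]=s['ee_pos']
M=T@np.array(c['mount']);print(s['ee_pos'],s['joint_pos'])
def pr(p):
    q=np.linalg.inv(M)@np.append(p,1);return (q[:2]/q[2]*[c['fx'],c['fy']]+[c['cx'],c['cy']]).round(0)
print(pr([.5645,-.079,.26]),pr([.58,.036,.219]))
for t in('thermos','juice','salt'):print(t,[((M@np.append(d['point'],1))[:3].round(3),d['conf']) for d in eyes.tip_of('wrist',t)[:2]])
E
```

```text
[ 0.56455361 -0.07605702  0.38244016] [-20.1148796    7.04989963  28.45961363  79.68095857  -3.39181001
  94.12121845  98.15518172]
[316. 187.] [424. 192.]
thermos [(array([ 0.569, -0.084,  0.01 ]), 0.8), (array([0.785, 0.172, 0.002]), 0.6)]
juice [(array([0.583, 0.04 , 0.012]), 0.93)]
salt []
```

View pics/w1.png

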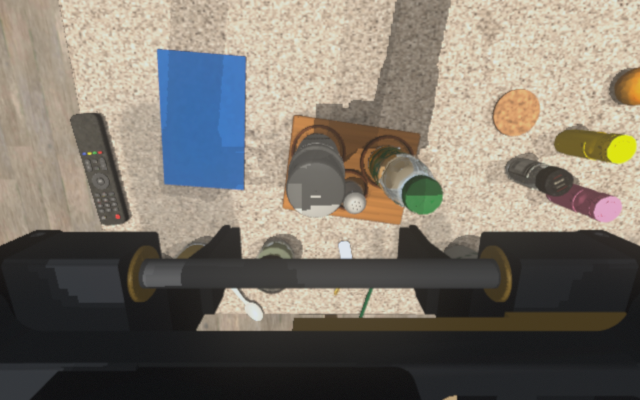

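The wrist view shows the thermos cap at (316,190) and the juice cap at (423,194), both where my map predicts them. I'll descend onto the thermos.

Call:
step_arm(hand=[8.7, 8.7, 8.7, 8.7, 8.7, 8.7, 8.7, 8.7], travel=[[0, -0.3, 2], [0, 0, 4], [0, 0, 4], [0, 0, 3], [0, 0, 2.5], [0, 0, 2], [0, 0, 0], [0, 0, 0]], delta_rot=[[0, 0, 0], [0, 0, 0], [0, 0, 0], [0, 0, 0], [0, 0, 0], [0, 0, 0], [0, 0, 0], [0, 0, 0]])

```text
time_s: 6.1
ee_pos: [0.5645, -0.0809, 0.208]
ee_rot: [-180.0, 0.0, -179.9]
wrist_force: [0.4, -0.1, 0.7]
finger_gap: 0.0869
gripper_force: 0.0
```

Call:
step_arm(hand=[5.5, 5.5, 5.5, 5.5, 5.5, 5.5, 5.5, 5.5], travel=[[0, 0, 0], [0, 0, 0], [0, 0, 0], [0, 0, 0], [0, 0, 0], [0, 0, 0], [0, 0, 0], [0, 0, 0]], delta_rot=[[0, 0, 0], [0, 0, 0], [0, 0, 0], [0, 0, 0], [0, 0, 0], [0, 0, 0], [0, 0, 0], [0, 0, 0]], squeeze=30)

```text
time_s: 6.9
ee_pos: [0.5647, -0.0807, 0.208]
ee_rot: [180.0, 0.0, -179.9]
wrist_force: [-0.6, 1.8, 2.6]
finger_gap: 0.0587
gripper_force: 30.0
```

Call:
step_arm(hand=[5.5, 5.5, 5.5, 5.5, 5.5, 5.5, 5.5, 5.5], travel=[[0, 0, -1], [0, 0, -2], [0, 0, -1.5], [0, 0, -0.5], [0, -1, 0], [0, -2, 0], [-0.3, -3, 0], [-0.5, -3.5, 0]], delta_rot=[[0, 0, 0], [0, 0, 0], [0, 0, 0], [0, 0, 0], [0, 0, 0], [0, 0, 0], [0, 0, 0], [0, 0, 0]])

```text
time_s: 7.7
ee_pos: [0.5718, -0.1764, 0.2564]
ee_rot: [180.0, -0.1, -179.8]
wrist_force: [0.7, -0.3, -4.4]
finger_gap: 0.0588
gripper_force: 29.8
```

Call:
step_arm(hand=[5.5, 5.5, 5.5, 5.5, 5.5, 5.5, 5.5, 5.5], travel=[[-0.2, -3.5, 0], [0, -3, 0], [0, -2, 0], [0, -1.3, 0], [0, 0, 1.5], [0, 0, 2], [0, 0, 1.2], [0, 0, 0.5]], delta_rot=[[0, 0, 0], [0, 0, 0], [0, 0, 0], [0, 0, 0], [0, 0, 0], [0, 0, 0], [0, 0, 0], [0, 0, 0]])

```text
time_s: 8.5
ee_pos: [0.5738, -0.2718, 0.2028]
ee_rot: [179.9, -0.2, -179.8]
wrist_force: [-0.0, 0.1, -4.5]
finger_gap: 0.0589
gripper_force: 29.8
```

Call:
step_arm(hand=[5.5, 5.5, 5.5], travel=[[0, 0, 0.3], [0, 0, 0.1], [0, 0, 0]], delta_rot=[[0, 0, 0], [0, 0, 0], [0, 0, 0]])

```text
time_s: 8.8
ee_pos: [0.5749, -0.274, 0.2022]
ee_rot: [-180.0, 0.1, -179.9]
wrist_force: [0.1, -1.0, -3.7]
finger_gap: 0.0591
gripper_force: 29.8
```

Call:
step_arm(hand=[5.5, 5.5, 8.7, 8.7, 8.7, 8.7, 8.7, 8.7], travel=[[0, 0, 0.15], [0, 0, 0], [0, 0, 0], [0, 0, 0], [0, 0, 0], [0, 0, 0], [0, 0, 0], [0, 0, 0]], delta_rot=[[0, 0, 0], [0, 0, 0], [0, 0, 0], [0, 0, 0], [0, 0, 0], [0, 0, 0], [0, 0, 0], [0, 0, 0]])

```text
time_s: 9.6
ee_pos: [0.5746, -0.274, 0.2001]
ee_rot: [180.0, 0.0, -179.9]
wrist_force: [0.4, 0.2, 0.7]
finger_gap: 0.0867
gripper_force: 0.0
```

Call:
step_arm(hand=[8.7, 8.7, 8.7, 8.7, 8.7, 8.7, 8.7, 8.7], travel=[[0, 0, -1], [0, 0, -3], [0, 0, -3], [0, 0, -3], [0, 2, -1], [0, 4, 0], [0, 4, 0], [0, 4, 0]], delta_rot=[[0, 0, 0], [0, 0, 0], [0, 0, 0], [0, 0, 0], [0, 0, 0], [0, 0, 0], [0, 0, 0], [0, 0, 0]])

```text
time_s: 10.4
ee_pos: [0.5743, -0.1329, 0.3111]
ee_rot: [180.0, 0.1, -180.0]
wrist_force: [0.6, -0.3, -0.2]
finger_gap: 0.0869
gripper_force: 0.0
```

Call:
step_arm(hand=[8.7, 8.7, 8.7, 8.7, 8.7, 8.7, 8.7, 8.7], travel=[[0, 4, 0], [0, 4, 0], [0, 4, 0], [-0.6, 4, 0], [0, 1.1, 0], [0, 0, 3], [0, 0, 3], [0, 0, 1.5]], delta_rot=[[0, 0, 0], [0, 0, 0], [0, 0, 0], [0, 0, 0], [0, 0, 0], [0, 0, 0], [0, 0, 0], [0, 0, 0]])

```text
time_s: 11.2
ee_pos: [0.5791, 0.0364, 0.2332]
ee_rot: [-180.0, -0.2, -180.0]
wrist_force: [-0.3, -0.4, -0.1]
finger_gap: 0.087
gripper_force: 0.0
```

Call:
step_arm(hand=[8.7, 8.7, 8.7, 3.5, 3.5, 3.5, 3.5, 3.5], travel=[[0, 0, 2], [0, 0, 1.5], [0, 0, 0.6], [0, 0, 0], [0, 0, 0], [0, 0, 0], [0, 0, 0], [0, 0, 0]], delta_rot=[[0, 0, 0], [0, 0, 0], [0, 0, 0], [0, 0, 0], [0, 0, 0], [0, 0, 0], [0, 0, 0], [0, 0, 0]], squeeze=25)

```text
time_s: 12.0
ee_pos: [0.5805, 0.037, 0.1946]
ee_rot: [180.0, 0.1, -179.9]
wrist_force: [0.4, -0.5, 0.2]
finger_gap: 0.0543
gripper_force: 0.0
```

Call:
step_arm(hand=[3.5, 3.5, 3.5, 3.5], travel=[[0, 0, 0], [0, 0, 0], [0, 0, 0], [0, 0, 0]], delta_rot=[[0, 0, 0], [0, 0, 0], [0, 0, 0], [0, 0, 0]])

```text
time_s: 12.4
ee_pos: [0.5803, 0.0369, 0.1942]
ee_rot: [-180.0, 0.0, -179.9]
wrist_force: [0.9, -0.5, -0.1]
finger_gap: 0.0394
gripper_force: 25.0
```

Call:
step_arm(hand=[3.5, 3.5, 3.5, 3.5, 3.5, 3.5, 3.5, 3.5], travel=[[0, 0, -1], [0, 0, -2], [0, 0, -1.5], [1, -0.5, -0.5], [2, -1.5, 0], [2.5, -2.5, 0], [2.5, -3, 0], [2, -3.4, 0]], delta_rot=[[0, 0, 0], [0, 0, 0], [0, 0, 0], [0, 0, 0], [0, 0, 0], [0, 0, 0], [0, 0, 0], [0, 0, 0]])

```text
time_s: 13.2
ee_pos: [0.4779, -0.0727, 0.2436]
ee_rot: [180.0, -0.1, -179.9]
wrist_force: [0.3, -0.5, -2.4]
finger_gap: 0.0391
gripper_force: 25.0
```

Call:
step_arm(hand=[3.5, 3.5, 3.5, 3.5, 3.5, 3.5, 3.5, 3.5], travel=[[1, -3.5, 0], [1, -3.5, 0], [0, -3.5, 0], [0, -3, 0], [0, -2.5, 0], [0, -2, 0], [0, -1.4, 0], [0, 0, 1.5]], delta_rot=[[0, 0, 0], [0, 0, 0], [0, 0, 0], [0, 0, 0], [0, 0, 0], [0, 0, 0], [0, 0, 0], [0, 0, 0]])

```text
time_s: 14.0
ee_pos: [0.46, -0.2693, 0.2301]
ee_rot: [-179.9, 0.2, 179.8]
wrist_force: [-0.9, -0.6, -3.0]
finger_gap: 0.0393
gripper_force: 25.0
```

Call:
step_arm(hand=[3.5, 3.5, 3.5, 3.5, 3.5], travel=[[0, 0, 2], [0, 0, 1.2], [0, 0, 0.5], [0, 0, 0.3], [0, 0, 0]], delta_rot=[[0, 0, 0], [0, 0, 0], [0, 0, 0], [0, 0, 0], [0, 0, 0]])

```text
time_s: 14.5
ee_pos: [0.4607, -0.2658, 0.189]
ee_rot: [180.0, 0.0, -179.9]
wrist_force: [-0.3, -0.3, -3.0]
finger_gap: 0.0391
gripper_force: 25.0
```

Call:
step_arm(hand=[3.5, 3.5, 3.5, 7, 7, 7, 7, 7], travel=[[0, 0, 0.15], [0, 0, 0.1], [0, 0, 0], [0, 0, 0], [0, 0, 0], [0, 0, 0], [0, 0, 0], [0, 0, 0]], delta_rot=[[0, 0, 0], [0, 0, 0], [0, 0, 0], [0, 0, 0], [0, 0, 0], [0, 0, 0], [0, 0, 0], [0, 0, 0]])

```text
time_s: 15.3
ee_pos: [0.4606, -0.2661, 0.1866]
ee_rot: [180.0, 0.0, -179.9]
wrist_force: [0.1, 0.3, 1.2]
finger_gap: 0.068
gripper_force: 0.0
```

Call:
step_arm(hand=[7, 7, 7, 7, 7, 7, 7, 7], travel=[[0, 0, -1], [0, 0, -3], [0, 0, -3], [0, 1, -3], [0, 3, 0], [0, 4, 0], [-3, 4, 0], [-3, 4, 0]], delta_rot=[[0, 0, 0], [0, 0, 0], [0, 0, 0], [0, 0, 0], [0, 0, 0], [0, 0, 0], [0, 0, 0], [0, 0, 0]])

```text
time_s: 16.1
ee_pos: [0.5209, -0.1049, 0.2883]
ee_rot: [179.9, 0.2, -180.0]
wrist_force: [-0.1, -0.1, -0.6]
finger_gap: 0.0702
gripper_force: 0.0
```

Call:
step_arm(hand=[7, 7, 7, 7, 7, 7, 7], travel=[[-3, 4, 0], [-3, 2.5, 0], [-3, 1.2, 0], [-1.8, 0, 0], [0, 0, 0], [0, 0, 0], [0, 0, 0]], delta_rot=[[0, 0, 0], [0, 0, 0], [0, 0, 0], [0, 0, 0], [0, 0, 0], [0, 0, 0], [0, 0, 0]])

```text
time_s: 16.8
ee_pos: [0.6276, -0.0298, 0.2872]
ee_rot: [180.0, 0.0, 180.0]
wrist_force: [-0.3, -0.6, 0.9]
finger_gap: 0.0702
gripper_force: 0.0
```

```bash
cat >> h.py <<'E'
def wm():
    s=status.state();T=np.eye(4);T[:3,:3]=R.from_euler('xyz',s['ee_rot'],degrees=True).as_matrix();T[:3,3]=s['ee_pos'];return T@np.array(cp('wrist')['mount']),s
E
python3 - <<'E'
from h import *
cp('wrist');M,s=wm();im=eyes.read_camera('wrist');cv2.imwrite('pics/w2.png',im[...,::-1]);c=cp('wrist');print(s['ee_pos'],s['joint_pos'].round(0))
def pr(p):
    q=np.linalg.inv(M)@np.append(p,1);return (q[:2]/q[2]*[c['fx'],c['fy']]+[c['cx'],c['cy']]).round(0)
print('salt top pred',pr([.628,-.029,.1]),'collar',pr([.628,-.029,.026]),'ctr',pr([s['ee_pos'][0],s['ee_pos'][1],.1]),pr([.638,-.029,.1]),pr([.628,-.019,.1]))
for t in('salt','stand','thermos','juice'):print(t,[((M@np.append(d['point'],1))[:3].round(3),round(d['conf'],2)) for d in eyes.tip_of('wrist',t)[:2]])
eyes.read_camera('top')
for t in('thermos','juice','salt'):print(t,[(w('top',d['point']).round(3).tolist(),round(d['conf'],2)) for d in eyes.tip_of('top',t)[:2]])
E
```

```text
[ 0.6275584 -0.0297706  0.2871867] [-23.  15.  30.  82.  -8.  85.  96.]
salt top pred [320. 173.] collar [320. 162.] ctr [319. 173.] [320. 182.] [329. 173.]
salt [(array([ 0.636, -0.028,  0.012]), 0.87), (array([ 0.515, -0.274,  0.   ]), 0.63)]
stand [(array([ 0.599, -0.016,  0.   ]), 0.96)]
thermos [(array([ 0.579, -0.276,  0.004]), 0.7)]
juice [(array([ 0.464, -0.265,  0.007]), 0.76)]
thermos [([0.577, -0.275, 0.003], 0.82)]
juice [([0.461, -0.272, 0.0], 0.81), ([0.5, 0.25, -0.003], 0.43)]
salt []
```

View pics/w2.png

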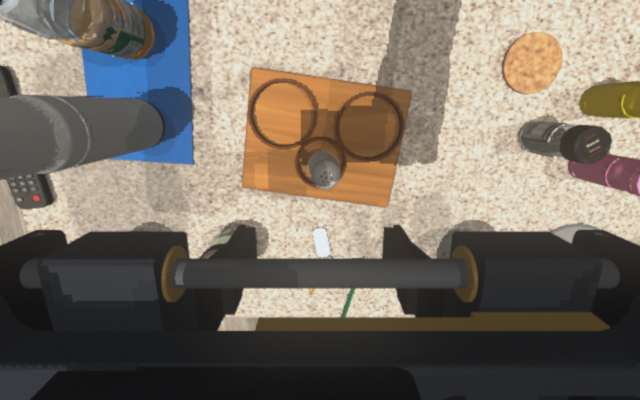

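The wrist view has the salt head at (325,174) and the back collar at (320,161). The salt sits about 5 mm towards +y inside its collar, and the flask and bottle are standing on the mat. I'll descend onto the salt.

Call:
step_arm(hand=[7, 7, 7, 7, 7, 7, 7, 7], travel=[[0, 0.4, 3], [0, 0, 4.5], [0, 0, 4.5], [0, 0, 4.5], [0, 0, 3.5], [0, 0, 2.3], [0, 0, 1.5], [0, 0, 0]], delta_rot=[[0, 0, 0], [0, 0, 0], [0, 0, 0], [0, 0, 0], [0, 0, 0], [0, 0, 0], [0, 0, 0], [0, 0, 0]])

```text
time_s: 18.05
ee_pos: [0.6268, -0.0248, 0.0465]
ee_rot: [-180.0, -0.2, -179.9]
wrist_force: [-0.5, -0.9, 0.4]
finger_gap: 0.0699
gripper_force: 0.0
```

Call:
step_arm(hand=[4, 4, 4, 4, 4, 4, 4, 4], travel=[[0, 0, 0], [0, 0, 0], [0, 0, 0], [0, 0, 0], [0, 0, 0], [0, 0, 0], [0, 0, 0], [0, 0, 0]], delta_rot=[[0, 0, 0], [0, 0, 0], [0, 0, 0], [0, 0, 0], [0, 0, 0], [0, 0, 0], [0, 0, 0], [0, 0, 0]], squeeze=20)

```text
time_s: 18.85
ee_pos: [0.6284, -0.0247, 0.0487]
ee_rot: [180.0, 0.0, -179.9]
wrist_force: [-0.2, 1.0, 0.4]
finger_gap: 0.04
gripper_force: 0.3
```

Call:
step_arm(hand=[3, 3, 3, 3], travel=[[0, 0, 0], [0, 0, 0], [0, 0, 0], [0, 0, 0]], delta_rot=[[0, 0, 0], [0, 0, 0], [0, 0, 0], [0, 0, 0]])

```text
time_s: 19.25
ee_pos: [0.6283, -0.0247, 0.0486]
ee_rot: [180.0, 0.0, -179.9]
wrist_force: [0.3, 0.4, 1.1]
finger_gap: 0.0385
gripper_force: 19.8
```

```bash
python3 - <<'E'
from h import *
im=eyes.read_camera('wrist');cv2.imwrite('pics/w3.png',im[...,::-1])
E
```

```text
(no output)
```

View pics/w3.png

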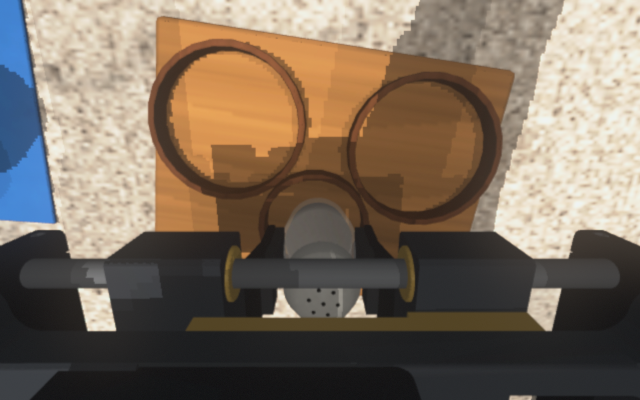

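The salt is held between the pads, with its dome at (322,285). I'll lift it and carry it to the coaster, turning the wrist there so the gripper body clears the jars.

Call:
step_arm(hand=[3, 3, 3, 3, 3, 3, 3, 3], travel=[[0, 0, -1], [0, 0, -2], [0, 0, -2], [1, 0, -1], [2, 1, 0], [3, 2, 0], [3, 3, 0], [2, 3, 0]], delta_rot=[[0, 0, 0], [0, 0, 0], [0, 0, 0], [0, 0, 0], [0, 0, 0], [0, 0, 0], [0, 0, 0], [0, 0, 0]])

```text
time_s: 20.1
ee_pos: [0.5162, 0.0646, 0.1088]
ee_rot: [-180.0, -0.0, 180.0]
wrist_force: [0.8, 1.2, -1.5]
finger_gap: 0.0384
gripper_force: 19.7
```

Call:
step_arm(hand=[3, 3, 3, 3, 3, 3, 3, 3], travel=[[2, 4, 0], [0, 4, 0], [0, 4, 0], [0, 3, 0], [0, 2, 0], [0, 1, 0], [0, 0, 0], [0, 0, 0]], delta_rot=[[0, 0, 0], [0, 0, 0], [0, 0, 0], [0, 0, 0], [0, 0, -8.5], [0, 0, -8.5], [0, 0, -8.5], [0, 0, -8.5]])

```text
time_s: 20.9
ee_pos: [0.4966, 0.2447, 0.1089]
ee_rot: [-180.0, -0.0, -145.6]
wrist_force: [-0.6, 0.3, -1.3]
finger_gap: 0.0383
gripper_force: 19.7
```

```bash
python3 - <<'E'
from h import *
for c in('top','scene'):
    im=eyes.read_camera(c)
    if c=='top':cv2.imwrite('pics/t4.png',cv2.resize(im[150:310,160:340,::-1],None,fx=4,fy=3.7))
    for t in('salt','coaster'):print(c,t,[(w(c,d['point']).round(3).tolist(),round(d['conf'],2)) for d in eyes.tip_of(c,t)[:2]])
s=status.state();print(s['ee_pos'],s['ee_rot'])
E
```

```text
top salt []
top coaster [([0.501, 0.246, -0.004], 0.62)]
scene salt [([0.501, 0.248, 0.069], 0.86)]
scene coaster [([0.5, 0.247, 0.005], 0.97), ([0.523, -0.271, -0.002], 0.7)]
[0.49665315 0.24444418 0.10876519] [-1.79991691e+02  9.26962725e-03 -1.46110135e+02]
```

Call:
step_arm(hand=[3, 3, 3, 3, 3, 3, 3], travel=[[0, 0, 1.5], [0, 0, 2], [0, 0, 1.5], [0, 0, 0.8], [0, 0, 0.4], [0, 0, 0.15], [0, 0, 0]], delta_rot=[[0, 0, 0], [0, 0, 0], [0, 0, 0], [0, 0, 0], [0, 0, 0], [0, 0, 0], [0, 0, 0]])

```text
time_s: 21.9
ee_pos: [0.4969, 0.245, 0.0454]
ee_rot: [-180.0, 0.0, -146.0]
wrist_force: [0.6, 0.3, -1.4]
finger_gap: 0.038
gripper_force: 19.7
```

Call:
step_arm(hand=[3, 6, 6, 6, 6, 6, 6, 6], travel=[[0, 0, 0.1], [0, 0, 0], [0, 0, 0], [0, 0, 0], [0, 0, 0], [0, 0, 0], [0, 0, 0], [0, 0, 0]], delta_rot=[[0, 0, 0], [0, 0, 0], [0, 0, 0], [0, 0, 0], [0, 0, 0], [0, 0, 0], [0, 0, 0], [0, 0, 0]])

```text
time_s: 22.7
ee_pos: [0.4965, 0.2448, 0.0441]
ee_rot: [180.0, 0.0, -145.9]
wrist_force: [0.3, 0.1, 0.6]
finger_gap: 0.06
gripper_force: 0.0
```

Call:
step_arm(hand=[6, 6, 6, 6, 6.5, 6.5, 7, 7], travel=[[0, 0, -1], [0, 0, -3], [0, 0, -4], [0, 0, -4], [0, 0, -4], [0, 0, -3], [0, 0, -2], [0, 0, 0]], delta_rot=[[0, 0, 0], [0, 0, 0], [0, 0, 0], [0, 0, 0], [0, 0, 8.5], [0, 0, 8.5], [0, 0, 8.5], [0, 0, 8.5]])

```text
time_s: 23.5
ee_pos: [0.4982, 0.2456, 0.2589]
ee_rot: [179.8, 0.4, 179.7]
wrist_force: [0.8, -0.3, -0.1]
finger_gap: 0.0686
gripper_force: 0.0
```

Call:
step_arm(hand=[7, 7, 7, 7, 7, 7], travel=[[-2, 0.3, 0], [-3, 0.6, 0], [-3, 0.7, 0], [-1.7, 0, 0], [0, 0, 0], [0, 0, 0]], delta_rot=[[0, 0, 0], [0, 0, 0], [0, 0, 0], [0, 0, 0], [0, 0, 0], [0, 0, 0]])

```text
time_s: 24.1
ee_pos: [0.5931, 0.2606, 0.2542]
ee_rot: [-180.0, -0.0, -180.0]
wrist_force: [0.2, 0.1, 0.4]
finger_gap: 0.07
gripper_force: 0.0
```

```bash
python3 - <<'E'
from h import *
cp('wrist');M,s=wm();im=eyes.read_camera('wrist');cv2.imwrite('pics/w5.png',im[...,::-1]);c=cp('wrist');print(s['ee_pos'],s['ee_rot'])
def pr(p):
    q=np.linalg.inv(M)@np.append(p,1);return (q[:2]/q[2]*[c['fx'],c['fy']]+[c['cx'],c['cy']]).round(0)
print('spice top',pr([.594,.262,.105]),'coaster',pr([.5,.245,.006]),'salt top',pr([.5,.245,.096]),'ctr',pr([s['ee_pos'][0],s['ee_pos'][1],.105]),pr([.594,.272,.105]))
for t in('salt','coaster','spice'):print(t,[((M@np.append(d['point'],1))[:3].round(3),round(d['conf'],2)) for d in eyes.tip_of('wrist',t)[:3]])
for k in('top','scene'):
    eyes.read_camera(k)
    print(k,[(w(k,d['point']).round(3).tolist(),round(d['conf'],2)) for d in eyes.tip_of(k,'salt')[:2]])
E
```

```text
[0.59308354 0.26064981 0.25422494] [-1.79985326e+02 -3.82168474e-02 -1.79963125e+02]
spice top [321. 181.] coaster [307.  88.] salt top [303.  83.] ctr [319. 181.] [331. 181.]
salt [(array([0.504, 0.247, 0.006]), 0.9)]
coaster []
spice [(array([ 0.634,  0.34 , -0.001]), 0.86), (array([0.595, 0.264, 0.005]), 0.78), (array([0.548, 0.336, 0.002]), 0.73)]
top [([0.5, 0.243, 0.003], 0.55)]
scene [([0.499, 0.25, 0.002], 0.66)]
```

View pics/w5.png

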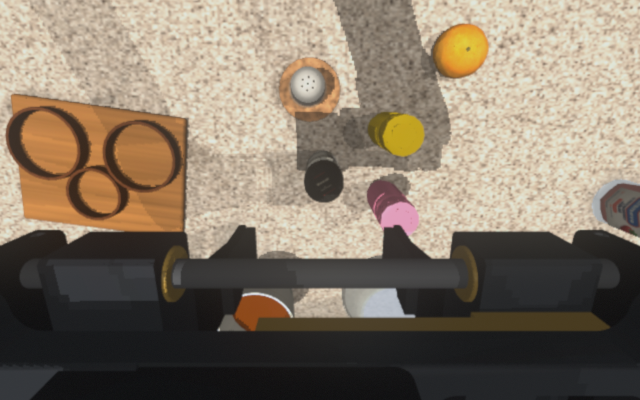

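The salt is central on the coaster: its top is at (308,86) and the coaster at (309,86). The spice cap is at (324,181), so I'll descend onto it.

Call:
step_arm(hand=[7, 7, 7, 7, 7, 7, 7, 7], travel=[[-0.1, 0.3, 3], [0, 0, 4.5], [0, 0, 4.5], [0, 0, 3.5], [0, 0, 2.3], [0, 0, 1.5], [0, 0, 0], [0, 0, 0]], delta_rot=[[0, 0, 0], [0, 0, 0], [0, 0, 0], [0, 0, 0], [0, 0, 0], [0, 0, 0], [0, 0, 0], [0, 0, 0]])

```text
time_s: 25.3
ee_pos: [0.5952, 0.2642, 0.0622]
ee_rot: [180.0, 0.1, -179.9]
wrist_force: [0.6, -0.4, 0.5]
finger_gap: 0.07
gripper_force: 0.0
```

Call:
step_arm(hand=[3, 3, 3, 3, 3, 3, 3, 3], travel=[[0, 0, 0], [0, 0, 0], [0, 0, 0], [0, 0, 0], [0, 0, 0], [0, 0, 0], [0, 0, 0], [0, 0, 0]], delta_rot=[[0, 0, 0], [0, 0, 0], [0, 0, 0], [0, 0, 0], [0, 0, 0], [0, 0, 0], [0, 0, 0], [0, 0, 0]], squeeze=20)

```text
time_s: 26.1
ee_pos: [0.5947, 0.2641, 0.0614]
ee_rot: [180.0, 0.0, -179.9]
wrist_force: [-0.4, -0.5, 2.2]
finger_gap: 0.0406
gripper_force: 19.9
```

Call:
step_arm(hand=[3, 3, 3, 3, 3, 3, 3, 3], travel=[[0, 0, -1], [0, 0, -2], [0, 0, -2], [0, -1, -1], [0, -2, 0], [-0.5, -3.3, 0], [-1, -4, 0], [-1, -4, 0]], delta_rot=[[0, 0, 0], [0, 0, 0], [0, 0, 0], [0, 0, 0], [0, 0, 0], [0, 0, 0], [0, 0, 0], [0, 0, 0]])

```text
time_s: 26.9
ee_pos: [0.6187, 0.1173, 0.1199]
ee_rot: [-179.9, -0.1, -180.0]
wrist_force: [0.7, -0.4, -0.9]
finger_gap: 0.0402
gripper_force: 20.0
```

Call:
step_arm(hand=[3, 3, 3, 3, 3, 3, 3, 3], travel=[[-0.8, -4, 0], [0, -4, 0], [0, -3, 0], [0, -2.5, 0], [0, -1.5, 0], [0, 0, 0], [0, 0, 0], [0, 0, 0]], delta_rot=[[0, 0, 0], [0, 0, 0], [0, 0, 0], [0, 0, 0], [0, 0, 0], [0, 0, 0], [0, 0, 0], [0, 0, 0]])

```text
time_s: 27.7
ee_pos: [0.6277, -0.0267, 0.1207]
ee_rot: [179.9, -0.0, -179.8]
wrist_force: [0.1, 0.7, -1.0]
finger_gap: 0.0404
gripper_force: 20.0
```

```bash
python3 - <<'E'
from h import *
im=eyes.read_camera('scene');print([(w('scene',d['point']).round(3).tolist(),round(d['conf'],2)) for d in eyes.tip_of('scene','spice')[:4]])
cp('wrist');M,s=wm();eyes.read_camera('wrist')
print(s['ee_pos'],[((M@np.append(d['point'],1))[:3].round(3),round(d['conf'],2)) for t in('spice','stand') for d in eyes.tip_of('wrist',t)[:3]])
E
```

```text
[([0.544, 0.343, 0.001], 0.81), ([0.626, -0.026, 0.062], 0.62), ([0.634, 0.342, 0.005], 0.56)]
[ 0.62785365 -0.02690234  0.12086392] [(array([ 0.629, -0.026,  0.061]), 0.58), (array([ 0.597, -0.02 , -0.   ]), 0.95)]
```

Call:
step_arm(hand=[3, 3, 3, 3, 3, 3, 3], travel=[[0, -0.2, 1], [0, 0, 1.5], [0, 0, 1.2], [0, 0, 0.7], [0, 0, 0.4], [0, 0, 0.1], [0, 0, 0]], delta_rot=[[0, 0, 0], [0, 0, 0], [0, 0, 0], [0, 0, 0], [0, 0, 0], [0, 0, 0], [0, 0, 0]])

```text
time_s: 28.65
ee_pos: [0.628, -0.0311, 0.0722]
ee_rot: [-180.0, 0.0, -179.9]
wrist_force: [-0.7, 0.8, -1.6]
finger_gap: 0.0405
gripper_force: 20.0
```

Call:
step_arm(hand=[3, 3, 6, 6, 6, 6, 6, 6], travel=[[0, 0, 0.1], [0, 0, 0], [0, 0, 0], [0, 0, 0], [0, 0, 0], [0, 0, 0], [0, 0, 0], [0, 0, 0]], delta_rot=[[0, 0, 0], [0, 0, 0], [0, 0, 0], [0, 0, 0], [0, 0, 0], [0, 0, 0], [0, 0, 0], [0, 0, 0]])

```text
time_s: 29.45
ee_pos: [0.6278, -0.0311, 0.0711]
ee_rot: [180.0, 0.0, -179.9]
wrist_force: [-0.4, -0.1, -0.8]
finger_gap: 0.0599
gripper_force: 0.0
```

Call:
step_arm(hand=[6, 6, 6, 6, 6, 6, 6, 6], travel=[[0, 0, -1], [0, 0, -3], [0, 0, -4], [0, 0, -4], [0, 0, -4], [0, 0, -4], [0, 0, -3], [0, 0, -1]], delta_rot=[[0, 0, 0], [0, 0, 0], [0, 0, 0], [0, 0, 0], [0, 0, 0], [0, 0, 0], [0, 0, 0], [0, 0, 0]])

```text
time_s: 30.25
ee_pos: [0.6292, -0.0315, 0.3161]
ee_rot: [180.0, 0.4, -180.0]
wrist_force: [1.6, -0.2, -0.6]
finger_gap: 0.0601
gripper_force: 0.0
```

```bash
python3 - <<'E'
from h import *
cp('wrist');M,s=wm();im=eyes.read_camera('wrist');cv2.imwrite('pics/w6.png',im[...,::-1])
print(s['ee_pos'],[((M@np.append(d['point'],1))[:3].round(3),round(d['conf'],2)) for t in('spice','stand','juice','thermos') for d in eyes.tip_of('wrist',t)[:2]])
for c in('scene','top'):
    eyes.read_camera(c)
    for t in('spice','juice','thermos'):print(c,t,[(w(c,d['point']).round(3).tolist(),round(d['conf'],2)) for d in eyes.tip_of(c,t)[:3]])
E
```

```text
[ 0.62915556 -0.03152408  0.316122  ] [(array([ 0.628, -0.029,  0.015]), 0.88), (array([0.548, 0.34 , 0.   ]), 0.85), (array([ 0.6  , -0.019,  0.001]), 0.63), (array([ 0.466, -0.266,  0.004]), 0.83), (array([ 0.58 , -0.277,  0.002]), 0.84)]
scene spice [([0.633, 0.342, 0.002], 0.96), ([0.626, -0.034, 0.01], 0.88), ([0.544, 0.338, 0.0], 0.56)]
scene juice []
scene thermos [([0.58, -0.275, -0.0], 0.71)]
top spice [([0.546, 0.34, -0.004], 0.76), ([0.64, 0.345, 0.001], 0.72)]
top juice [([0.463, -0.269, 0.0], 0.59)]
top thermos [([0.575, -0.274, 0.001], 0.77)]
```

View pics/w6.png

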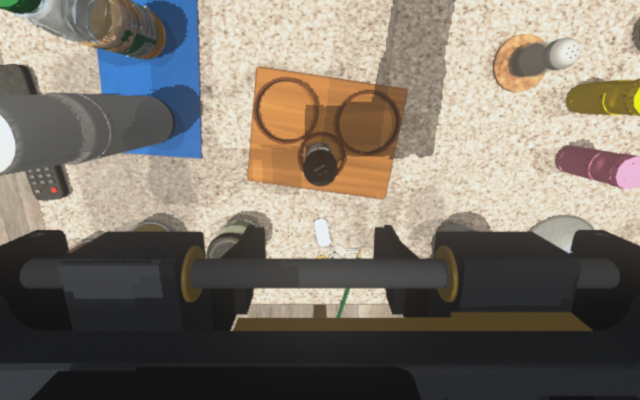

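The spice jar is upright in the back collar, cap at (320,165). Next I'll fetch the juice bottle.

Call:
step_arm(hand=[6, 6.5, 7, 7, 7, 7, 7, 7], travel=[[2, 0, 0], [4, -1, 0], [4, -2, 0], [4, -3, 0], [2.7, -4, 0], [0, -4.4, 0], [0, -4, 0], [0, -3, 0]], delta_rot=[[0, 0, 0], [0, 0, 0], [0, 0, 0], [0, 0, 0], [0, 0, 0], [0, 0, 0], [0, 0, 0], [0, 0, 0]])

```text
time_s: 31.7
ee_pos: [0.4601, -0.2482, 0.3117]
ee_rot: [-180.0, 0.1, 179.9]
wrist_force: [0.2, -0.3, -0.5]
finger_gap: 0.0702
gripper_force: 0.0
```

Call:
step_arm(hand=[7, 7, 7, 7, 7, 7, 7], travel=[[0, -2.1, 0], [0, 0, 2], [0, 0, 3], [0, 0, 3], [0, 0, 2], [0, 0, 0], [0, 0, 0]], delta_rot=[[0, 0, 0], [0, 0, 0], [0, 0, 0], [0, 0, 0], [0, 0, 0], [0, 0, 0], [0, 0, 0]])

```text
time_s: 32.4
ee_pos: [0.4612, -0.2664, 0.2116]
ee_rot: [-180.0, 0.0, -179.9]
wrist_force: [-0.8, -0.4, 0.6]
finger_gap: 0.0698
gripper_force: 0.0
```

Call:
step_arm(hand=[7, 7, 3.5, 3.5, 3.5, 3.5, 3.5, 3.5], travel=[[0, 0, 1.5], [0, 0, 1], [0, 0, 0], [0, 0, 0], [0, 0, 0], [0, 0, 0], [0, 0, 0], [0, 0, 0]], delta_rot=[[0, 0, 0], [0, 0, 0], [0, 0, 0], [0, 0, 0], [0, 0, 0], [0, 0, 0], [0, 0, 0], [0, 0, 0]], squeeze=25)

```text
time_s: 33.2
ee_pos: [0.4613, -0.2665, 0.1864]
ee_rot: [-180.0, 0.0, -179.9]
wrist_force: [0.1, -1.5, 1.7]
finger_gap: 0.039
gripper_force: 25.0
```

Call:
step_arm(hand=[3.5, 3.5, 3.5], travel=[[0, 0, 0], [0, 0, 0], [0, 0, 0]], delta_rot=[[0, 0, 0], [0, 0, 0], [0, 0, 0]])

```text
time_s: 33.5
ee_pos: [0.4613, -0.2665, 0.1864]
ee_rot: [-180.0, 0.0, -179.9]
wrist_force: [0.0, -1.0, 3.0]
finger_gap: 0.0392
gripper_force: 25.0
```

Call:
step_arm(hand=[3.5, 3.5, 3.5, 3.5, 3.5, 3.5, 3.5, 3.5], travel=[[0, 0, -1], [0, 0, -2], [0, 0, -2], [0, 1, -1], [0, 2, 0], [0, 3, 0], [0, 3.5, 0], [0, 4, 0]], delta_rot=[[0, 0, 0], [0, 0, 0], [0, 0, 0], [0, 0, 0], [0, 0, 0], [0, 0, 0], [0, 0, 0], [0, 0, 0]])

```text
time_s: 34.3
ee_pos: [0.46, -0.1298, 0.2457]
ee_rot: [180.0, -0.1, 180.0]
wrist_force: [0.3, 0.8, -2.0]
finger_gap: 0.0392
gripper_force: 25.0
```

Call:
step_arm(hand=[3.5, 3.5, 3.5, 3.5, 3.5, 3.5, 3.5, 3.5], travel=[[0, 4, 0], [0, 4, 0], [-1, 4, 0], [-2, 3, 0], [-3, 1.8, 0], [-3, 0, 0], [-2, 0, 0], [-0.9, 0, 0]], delta_rot=[[0, 0, 0], [0, 0, 0], [0, 0, 0], [0, 0, 0], [0, 0, 0], [0, 0, 0], [0, 0, 0], [0, 0, 0]])

```text
time_s: 35.1
ee_pos: [0.5802, 0.038, 0.2449]
ee_rot: [-180.0, -0.1, -179.9]
wrist_force: [-0.6, -0.6, -2.5]
finger_gap: 0.0392
gripper_force: 25.0
```

Call:
step_arm(hand=[3.5, 3.5], travel=[[0, 0, 0.5], [0, 0, 0]], delta_rot=[[0, 0, 0], [0, 0, 0]])

```text
time_s: 35.3
ee_pos: [0.5781, 0.037, 0.2398]
ee_rot: [-180.0, -0.2, -179.9]
wrist_force: [-1.2, 0.5, -2.9]
finger_gap: 0.0393
gripper_force: 25.0
```

```bash
python3 - <<'E'
from h import *
for c in('scene','top'):
    eyes.read_camera(c)
    for t in('juice','stand'):print(c,t,[(w(c,d['point']).round(3).tolist(),round(d['conf'],2)) for d in eyes.tip_of(c,t)[:3]])
s=status.state();print(s['ee_pos'])
E
```

```text
scene juice [([0.584, 0.035, 0.06], 0.57)]
scene stand [([0.602, -0.025, -0.002], 0.72)]
top juice [([0.755, -0.157, 0.002], 0.18)]
top stand [([0.598, -0.025, -0.002], 0.65)]
[0.57940824 0.03690131 0.24155784]
```

Call:
step_arm(hand=[3.5, 3.5, 3.5, 3.5, 3.5, 3.5, 3.5], travel=[[0, 0, 1], [0, 0, 1.2], [0, 0, 1.2], [0, 0, 0.8], [0, 0, 0.4], [0, 0, 0.1], [0, 0, 0]], delta_rot=[[0, 0, 0], [0, 0, 0], [0, 0, 0], [0, 0, 0], [0, 0, 0], [0, 0, 0], [0, 0, 0]])

```text
time_s: 36.3
ee_pos: [0.5799, 0.0369, 0.1941]
ee_rot: [180.0, 0.0, -179.9]
wrist_force: [1.0, -0.2, -2.5]
finger_gap: 0.0391
gripper_force: 25.0
```

Call:
step_arm(hand=[3.5, 3.5], travel=[[0, 0, 0.1], [0, 0, 0]], delta_rot=[[0, 0, 0], [0, 0, 0]])

```text
time_s: 36.5
ee_pos: [0.58, 0.0369, 0.1935]
ee_rot: [180.0, 0.0, -179.9]
wrist_force: [-0.4, 0.2, -2.0]
finger_gap: 0.0394
gripper_force: 25.0
```

Call:
step_arm(hand=[3.5, 7, 7, 7, 7, 7, 7, 7], travel=[[0, 0, 0.1], [0, 0, 0], [0, 0, 0], [0, 0, 0], [0, 0, 0], [0, 0, -1], [0, 0, -3], [0, 0, -4]], delta_rot=[[0, 0, 0], [0, 0, 0], [0, 0, 0], [0, 0, 0], [0, 0, 0], [0, 0, 0], [0, 0, 0], [0, 0, 0]])

```text
time_s: 37.3
ee_pos: [0.5785, 0.0369, 0.2717]
ee_rot: [-180.0, -0.2, -179.9]
wrist_force: [1.4, -0.5, 0.2]
finger_gap: 0.0699
gripper_force: 0.0
```

Call:
step_arm(hand=[8.7, 8.7, 8.7, 8.7, 8.7, 8.7, 8.7, 8.7], travel=[[0, -1, -4], [0.5, -3, 0], [0, -4, 0], [0, -4.5, 0], [0, -4.5, 0], [0, -4.5, 0], [0, -4.5, 0], [0, -3.5, 0]], delta_rot=[[0, 0, 0], [0, 0, 0], [0, 0, 0], [0, 0, 0], [0, 0, 0], [0, 0, 0], [0, 0, 0], [0, 0, 0]])

```text
time_s: 38.1
ee_pos: [0.5744, -0.2614, 0.3131]
ee_rot: [-179.9, 0.0, 179.9]
wrist_force: [1.0, -0.9, -0.6]
finger_gap: 0.087
gripper_force: 0.0
```

Call:
step_arm(hand=[8.7, 8.7, 8.7, 8.7, 8.7], travel=[[0, -1.6, 0], [0, 0, 1], [0, 0, 2], [0, 0, 0], [0, 0, 0]], delta_rot=[[0, 0, 0], [0, 0, 0], [0, 0, 0], [0, 0, 0], [0, 0, 0]])

```text
time_s: 38.6
ee_pos: [0.5757, -0.2715, 0.2817]
ee_rot: [179.9, -0.0, -179.8]
wrist_force: [-0.1, 0.2, 0.3]
finger_gap: 0.0871
gripper_force: 0.0
```

```bash
python3 - <<'E'
from h import *
im=eyes.read_camera('scene');cv2.imwrite('pics/s7.png',im[...,::-1])
for t in('juice','thermos','spice','salt'):print(t,[(w('scene',d['point']).round(3).tolist(),round(d['conf'],2)) for d in eyes.tip_of('scene',t)[:3]])
print(status.state()['ee_pos'])
E
```

```text
juice [([0.589, 0.035, 0.011], 0.98)]
thermos [([0.58, -0.273, 0.004], 0.67)]
spice [([0.625, -0.032, 0.01], 0.97), ([0.545, 0.34, 0.001], 0.72), ([0.63, 0.344, 0.002], 0.64)]
salt [([0.504, 0.249, 0.005], 0.72), ([0.502, 0.243, 0.005], 0.4)]
[ 0.57554857 -0.27382754  0.2830101 ]
```

View pics/s7.png

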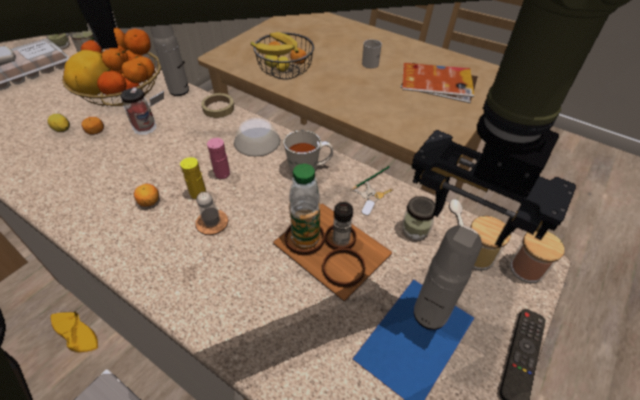

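The scene shows the juice back in its front collar at (305,215), spice in the back collar at (342,225), salt on the coaster at (208,210) and the flask upright on the mat at (445,278). I'll grip the flask now.

Call:
step_arm(hand=[8.7, 8.7, 8.7, 8.7, 8.7, 5.5, 5.5, 5.5], travel=[[0, 0, 2], [0, 0, 3], [0, 0, 2.3], [0, 0, 1], [0, 0, 0], [0, 0, 0], [0, 0, 0], [0, 0, 0]], delta_rot=[[0, 0, 0], [0, 0, 0], [0, 0, 0], [0, 0, 0], [0, 0, 0], [0, 0, 0], [0, 0, 0], [0, 0, 0]], squeeze=30)

```text
time_s: 39.65
ee_pos: [0.5757, -0.2745, 0.2004]
ee_rot: [-180.0, 0.1, -179.9]
wrist_force: [0.5, 0.1, 0.4]
finger_gap: 0.0703
gripper_force: 0.0
```

Call:
step_arm(hand=[5.5, 5.5, 5.5, 5.5, 5.5], travel=[[0, 0, 0], [0, 0, 0], [0, 0, 0], [0, 0, 0], [0, 0, 0]], delta_rot=[[0, 0, 0], [0, 0, 0], [0, 0, 0], [0, 0, 0], [0, 0, 0]])

```text
time_s: 40.15
ee_pos: [0.5755, -0.2741, 0.1996]
ee_rot: [180.0, 0.1, -179.9]
wrist_force: [-0.0, 0.6, 4.7]
finger_gap: 0.0592
gripper_force: 30.1
```

Call:
step_arm(hand=[5.5, 5.5, 5.5, 5.5, 5.5, 5.5, 5.5, 5.5], travel=[[0, 0, -1], [0, 0, -2], [0, 0, -1.5], [0, 0, -1], [0.6, 1, 0], [0.5, 2, 0], [0, 3, 0], [0, 3.5, 0]], delta_rot=[[0, 0, 0], [0, 0, 0], [0, 0, 0], [0, 0, 0], [0, 0, 0], [0, 0, 0], [0, 0, 0], [0, 0, 0]])

```text
time_s: 40.95
ee_pos: [0.5625, -0.1786, 0.2531]
ee_rot: [180.0, -0.1, 179.9]
wrist_force: [2.0, 0.0, -4.6]
finger_gap: 0.0586
gripper_force: 29.8
```

Call:
step_arm(hand=[5.5, 5.5, 5.5, 5.5, 5.5, 5.5, 5.5], travel=[[0, 3.5, 0], [0, 3, 0], [0, 2, 0], [0, 1.4, 0], [0, 0, 0], [0, 0, 0], [0, 0, 0]], delta_rot=[[0, 0, 0], [0, 0, 0], [0, 0, 0], [0, 0, 0], [0, 0, 0], [0, 0, 0], [0, 0, 0]])

```text
time_s: 41.65
ee_pos: [0.5635, -0.0823, 0.254]
ee_rot: [-179.9, -0.0, 179.9]
wrist_force: [0.5, -1.1, -3.8]
finger_gap: 0.0593
gripper_force: 29.8
```

```bash
python3 - <<'E'
from h import *
for c in('scene','top'):
    eyes.read_camera(c)
    for t in('thermos','stand'):print(c,t,[(w(c,d['point']).round(3).tolist(),round(d['conf'],2)) for d in eyes.tip_of(c,t)[:3]])
s=status.state();print(s['ee_pos'])
E
```

```text
scene thermos [([0.57, -0.081, 0.051], 0.83)]
scene stand [([0.602, -0.028, 0.001], 0.57)]
top thermos [([0.564, -0.087, 0.059], 0.51)]
top stand [([0.599, -0.026, -0.002], 0.66)]
[ 0.56382298 -0.08075936  0.25402668]
```

Call:
step_arm(hand=[5.5, 5.5, 5.5, 5.5, 5.5, 5.5, 5.5], travel=[[0, 0.1, 1], [0, 0, 1.2], [0, 0, 1.2], [0, 0, 0.8], [0, 0, 0.4], [0, 0, 0.1], [0, 0, 0]], delta_rot=[[0, 0, 0], [0, 0, 0], [0, 0, 0], [0, 0, 0], [0, 0, 0], [0, 0, 0], [0, 0, 0]])

```text
time_s: 42.65
ee_pos: [0.564, -0.0792, 0.2071]
ee_rot: [-180.0, 0.0, -179.9]
wrist_force: [-1.0, -0.9, -4.1]
finger_gap: 0.0585
gripper_force: 29.8
```

Call:
step_arm(hand=[5.5, 5.5], travel=[[0, 0, 0.1], [0, 0, 0]], delta_rot=[[0, 0, 0], [0, 0, 0]])

```text
time_s: 42.85
ee_pos: [0.5643, -0.0792, 0.2068]
ee_rot: [180.0, 0.1, -179.9]
wrist_force: [-0.4, 0.5, -1.1]
finger_gap: 0.0589
gripper_force: 29.9
```

Touching down. I'll release and retreat upwards.

Call:
step_arm(hand=[5.5, 8.7, 8.7, 8.7, 8.7, 8.7, 8.7, 8.7], travel=[[0, 0, 0.1], [0, 0, 0], [0, 0, 0], [0, 0, 0], [0, 0, 0], [0, 0, 0], [0, 0, -1], [0, 0, -2]], delta_rot=[[0, 0, 0], [0, 0, 0], [0, 0, 0], [0, 0, 0], [0, 0, 0], [0, 0, 0], [0, 0, 0], [0, 0, 0]])

```text
time_s: 43.65
ee_pos: [0.5629, -0.079, 0.2344]
ee_rot: [180.0, -0.2, -179.9]
wrist_force: [0.4, -0.1, -0.2]
finger_gap: 0.0868
gripper_force: 0.0
```

Call:
step_arm(hand=[8.7, 8.7, 8.7, 8.7, 8.7, 8.7, 8.7, 8.7], travel=[[0, 0, -3], [0, 0, -4], [0, 0, -4], [0, 0, -3], [0, 0, -1], [0, 0, 0], [0, 0, 0], [0, 0, 0]], delta_rot=[[0, 0, 0], [0, 0, 0], [0, 0, 0], [0, 0, 0], [0, 0, 0], [0, 0, 0], [0, 0, 0], [0, 0, 0]])

```text
time_s: 44.45
ee_pos: [0.5632, -0.0789, 0.3831]
ee_rot: [180.0, -0.2, -179.9]
wrist_force: [-0.0, 1.2, -0.2]
finger_gap: 0.0871
gripper_force: 0.0
```

```bash
python3 - <<'E'
from h import *
im=eyes.read_camera('scene');cv2.imwrite('pics/s8.png',im[...,::-1])
for t in('juice','thermos','spice','salt','mug','olives'):print(t,[(w('scene',d['point']).round(3).tolist(),round(d['conf'],2)) for d in eyes.tip_of('scene',t)[:3]])
print(status.state()['ee_pos'])
E
```

```text
juice [([0.588, 0.037, 0.012], 0.82), ([0.608, -0.027, 0.0], 0.69)]
thermos [([0.571, -0.079, 0.006], 0.57)]
spice [([0.544, 0.342, 0.001], 0.97)]
salt [([0.503, 0.248, 0.005], 0.68)]
mug [([0.603, -0.026, 0.002], 0.6), ([0.785, 0.175, -0.001], 0.56)]
olives [([0.758, -0.156, -0.002], 0.97)]
[ 0.56375511 -0.07913733  0.38473295]
```

View pics/s8.png

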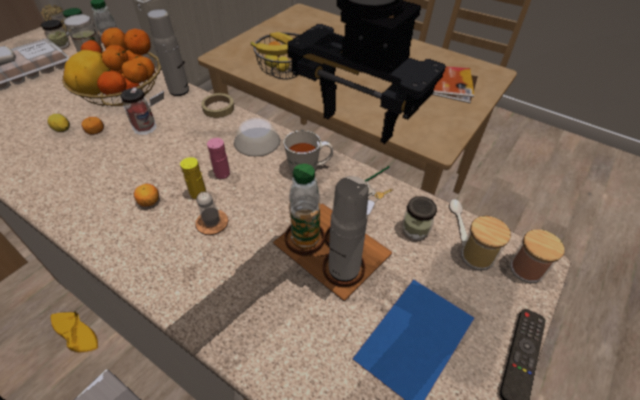

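The flask at (348,232) and the juice at (305,212) are back in their collars. The salt is on the coaster, the mug and olives have not moved, and the hand is clear, so I'm handing in.

```bash
python3 -c "
from h import *
print(robot.finish_job())"
```

```text
the job is handed in; nothing more can be done
None
```

The job is handed in at about 45 s of the 120 s; the judge gave no verdict, but the cameras showed the flask and juice back in their own collars, the salt centred on the coaster and the mug and olives unmoved, and the spice jar was last seen upright in the back collar before the flask came back in front of it.

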